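# Counter-hold the bolt head behind the tester bracket

### The job

The aluminium specimen case stands in the way beside the assembly jig: slide it along the bench, without lifting or tipping it, until it sits centred in the yellow taped outline. Then reach down into the narrow gap behind the blue bracket, grasp the brass bolt head that the nut runner is slowly dragging round, and hold it so that it stops turning; keep it still for a few seconds and finish while still holding it. Leave the steel test block, the jar and the wrench where they are.

Things in the scene. Friction and masses are not known exactly. Their poses are not given: they have to be found in the camera images.
- jig: Fixed assembly jig. Origin on the bench top, straight below the bolt head's centre; x runs along the bolt, from the nut runner towards the head, z up. Dark base plate 14 mm thick, 60 mm wide (y), x -165 to +50 mm. A white back plate, 60 mm wide, stands at x +28 to +46 mm, top at 115 mm.
- bracket (a point): Middle of the top edge of the jig's blue bracket, 115 mm above the bench: an upright plate 60 mm wide (jig y), at jig x -40 to -28 mm. Between it and the white back plate is the gap, 56 mm long in jig x, open above and at both sides (y).
- runner (a point): Middle of the white nut runner with blue band, a cylinder 58 mm in diameter, 85 mm long (jig x -160 to -75 mm) along the bolt axis in front of the bracket, top at 119 mm.
- bolt_head (a point): Centre of the brass hexagonal bolt head in the gap, 90 mm above the bench. 30 mm across flats (34.6 mm across corners), 20 mm long along the bolt axis, which is the jig's x axis and level. A 24 mm diameter steel spacer, 18 mm long, lies between head and bracket. Its axes turn with the bolt.
- bolt (a joint): Angle of the bolt about the jig's x axis (right-hand sense), rad. At 0 and every multiple of 60 degrees two flats of the head are upright, facing the jig's +y and -y. Left alone the nut runner turns it steadily in the positive sense at about 0.08 rad/s with about 0.12 N m; heavily damped (1.5 N m per rad/s), so it can be turned only slowly.
- case_center (a point): Centre (half-way up) of the loose aluminium specimen case with black trim, a box 100 mm (its x) by 120 mm (its y) by 90 mm high, about 0.6 kg, standing on the bench beside the jig on the jig's -y side, where it blocks the way of a gripper's finger to the bolt head. Its axes are those of the case, z up.
- spot: Rectangle of thin yellow tape on the bench, 150 mm (x) by 168 mm (y) outside, with a small cross at its centre; things slide over it freely. Origin at its centre. It lies on the jig's -y side, farther along the jig's +x.
- block: Loose steel hardness test block, disc 64 mm diameter, 14 mm high, origin at the centre of its underside. To be left alone; on the jig's +y side.
- jar: Loose jar with red cap, 44 mm diameter, 60 mm high, origin at the centre of its underside. To be left alone; on the jig's +y side.
- wrench: Loose wrench lying on the bench, 150 mm long along its x. To be left alone; on the jig's +y side.
Mind the look-alikes: they are no part of the job. Leave any red look-alike of the jig alone.

How it is judged (in metres and radians):
On the way, in this order (a step that is already met when the one before it is completed fails the run):
1. the case stands centred in the taped outline (within 22 mm), at rest (horizontal distance between case_center and spot below 0.022 m and height (world z) of case_center below 0.051 m and linear speed of case below 0.01 m/s), for 0.2 s.
2. the bolt head is gripped and kept from turning for 2 s (contact force between the fingers and bolt above 8 N and distance between the grasp point and bolt_head below 0.022 m and velocity of joint bolt between -0.02 and 0.02 rad/s), for 2 s.
At the end, for the whole second after the job is handed in: The case stands upright on the bench with its centre within 22 mm of the outline's centre, and the fingers still grip the bolt head (grasp point within 22 mm of its centre, contact force over 8 N), which turns at less than 0.02 rad/s (all of step 1 and all of step 2 and angle between case_center's own z axis and vertical below 0.1 rad); the arm keeps its last pose, push and grip.
It fails at once if the case is lifted off the bench or tipped (height (world z) of case_center above 0.058 m or angle between case_center's own z axis and vertical above 0.3 rad).
It fails at once if the block is moved by more than 15 mm (distance of block from where it was at the start of the episode above 0.015 m).
It fails at once if the jar is moved by more than 15 mm (distance of jar from where it was at the start of the episode above 0.015 m).
It fails at once if the wrench is moved by more than 15 mm (distance of wrench from where it was at the start of the episode above 0.015 m).
It also fails if it takes over 51 s, if anything falls off the work surface, if the arm or the gripper's body presses on something with over 40 N, if the wrist force passes 120 N, or if a joint passes its speed limit or range.

### The arm

A 6-joint arm with a two-finger parallel gripper is mounted at the origin on the work surface. World frame = base frame: x ahead of the robot, y to its left, z up, the work surface at z = 0. Lengths are in m, angles in degrees, forces in N, time in s.
With the tool pointing down it reaches from about 0.35 to 0.875 m from the base axis. Payload 4.2 kg.
Tool frame: the origin (TCP) lies on the centre line of the jaws, within the pads' length; the fingertips stand 19 mm ahead of it and the grasp point (between the pads) is the TCP; x points along the fingers, y is the direction in which the jaws open and shut, and the axes are right-handed (so a half turn about x gives the same grasp; the last joint's range is limited). The gripper opens to 87 mm and grips with 3 to 60 N. Pads are 19 mm wide; open, the fingers measure 117 mm over their backs; the gripper's body (75 mm by 190 mm) begins 51 mm behind the grasp point.
Start: joints at [86.093, 22.042, 0.453, 0, -68.411, -14.817], TCP at [0.201, 0.592, 0.242] pointing down, gripper open.
Joint ranges: [-179.83, 179.83], [-69.29, 118.12], [-61.27, 80.66], [-181.25, 117.63], [-171.15, -9.14], [-177.46, 177.46]. Speed limits (degrees/s): [159.86, 159.86, 180, 180, 180, 180].

### API

Orientations are given as a 3x3 rotation matrix whose columns are the frame's x, y, z axes.
In Python, from station import r, viewer, job, spotter gives the robot as it stands.
- The arm moves only by the tool play_rows, never from a script. Its argument "commands" is a list of rows, each an object of numbers: "fingers": the gripper command: -1 is fully open, 1 is shut, values between are in proportion; "tx", "ty", "tz": the shift along the tool's x, y, z normalised to -1 to 1, where 1 is 750 mm; "ax", "ay", "az": the turn, a rotation vector about the tool's x, y, z normalised to -1 to 1, where 1 is pi rad. In form: [{"fingers": .., "tx": .., "ty": .., "tz": .., "ax": .., "ay": .., "az": ..}, ...]. A call has 1 to 5 rows; each row is the pose to reach, as a shift and turn from the pose commanded when the call began, along the tool's axes at that moment, turning the shorter way round; what a row does not reach only later rows make up. A row lasts 1/12 s, in which the tool goes at most 41.7 mm and 7.16 degrees, less where a joint would pass 70% of its speed; a pose out of reach is approached as far as the arm can. A call with a number of a shift or a turn outside -1 to 1 is refused whole. A call with a gripper value outside its range is refused whole. The fingers move at their own pace and stop on an object; the grip force is fixed at half the most. Time passes only in rows, so rows that repeat a pose let the fingers close. It gives the time, the measured TCP pose, the force and the opening at its end, in the units of the state.
- r.sense(): the state, without advancing time (a new reading comes with each control period).
- viewer.capture(name): name is "scene" or "top" or "wrist"; returns a dict with "image" (384x512x3 uint8, red, green, blue), "fx", "fy", "cx", "cy" (pixels), "dist" ([k1, k2, p1, p2, k3] as OpenCV has them; the pictures are not rectified), "R" (3x3) and "t" (3): a world point X has camera coordinates R X + t; the wrist camera has in their place "mount" (4x4, takes a point from camera to tool coordinates, whose origin is the TCP and whose axes are the tool frame's). Camera axes: x right, y down, z forward; pixel columns grow to the right and rows downward; lengths in m; the calibration is good to about 2 mm. A picture is of the moment at which its call begins: read the wrist's pose just before it. There is no depth.
- job.finish_job(): hands the job in, once; it reports no verdict.
Trained networks look in a picture, given as the dict that the camera call returned (one of the last four; its "shot" number tells which), for a name from the list of things; names that differ only in an ending like _2 or _b are one class to them, and where a whole thing is asked for, a point or a joint stands for the part that bears it (a point fixed in the world has none). Each returns a list of dicts, best first, with "score" (0 to 1); they miss things now and then, are a little off and sometimes report something else, mostly with a low value. They report only what shows in the picture. A call takes as long as a camera call. They do not tell look-alikes from the thing itself.
- spotter.find_in(name, picture): "uv" ([column, row] in pixels, amid what is visible of it).
- spotter.silhouettes(name, picture): "region" (384x512 bool, what is visible of it) and "uv" ([column, row] in pixels, amid what is visible of it).
The state is a dict: "time_s": time; "joints": joint angles; "joint_velocities": joint speeds; "effort": joint torques, N m; "tcp_pos": TCP position; "ee_rot": TCP orientation; "wrist_force": force on the tool from outside, world axes, zero at the start; "moment": the same for the moment, N m; "gripper_width": opening from 0.0 (shut) to 1.0 (fully open).
Only numpy, scipy, OpenCV 4.12 (cv2) and the standard library are available. Lean on these libraries where they do the work, as an engineer would, in place of code of your own. Each camera call takes 0.05 s, during which the arm holds its last target. There are 200 camera calls.

## Working session

There is one attempt and no reset: what is moved stays moved. The work goes in short steps, Python scripts to look and compute and a tool call to move; the robot and the scene stay as the last step left them, time stands still between calls to the robot, and variables do not carry over. Pictures are saved under pics/ and viewed, about 8 in all and at most 12, crops included, and the job is handed in when it is done.

Besides the shell and the picture viewer there is one more tool, called after "Emit:" in YAML: its name, and indented under it one key for each argument. play_rows: Moves the arm, as the interface text tells. Its arguments: {"type":"object","properties":{"commands":{"type":"array"}},"required":["commands"]}

```bash
mkdir -p pics; ls; cat > h.py <<'E'
import numpy as np, cv2
from station import r, viewer, job, spotter
def cap(n):
    s=r.sense(); p=viewer.capture(n)
    if n=="wrist":
        M=np.eye(4);M[:3,:3]=s["ee_rot"];M[:3,3]=s["tcp_pos"]
        C=np.linalg.inv(M@np.array(p["mount"])); p["R"]=C[:3,:3]; p["t"]=C[:3,3]
    return p
def K(p): return np.array([[p["fx"],0,p["cx"]],[0,p["fy"],p["cy"]],[0,0,1.]])
def ray(p,uv):
    q=cv2.undistortPoints(np.array([[uv]],float),K(p),np.array(p["dist"],float))[0,0]
    R=np.array(p["R"]); t=np.array(p["t"]); return -R.T@t, R.T@np.array([*q,1])
def atz(p,uv,z):
    o,d=ray(p,uv); return o+d*(z-o[2])/d[2]
def proj(p,X):
    rv,_=cv2.Rodrigues(np.array(p["R"],float))
    return cv2.projectPoints(np.array(X,float).reshape(-1,1,3),rv,np.array(p["t"],float),K(p),np.array(p["dist"],float))[0][:,0]
def save(p,n,s=1.5,im=None):
    im=p["image"] if im is None else im
    cv2.imwrite(f"pics/{n}.png",cv2.resize(im[:,:,::-1],None,fx=s,fy=s,interpolation=cv2.INTER_CUBIC))
def tri(a,ua,b,ub):
    o1,d1=ray(a,ua);o2,d2=ray(b,ub)
    A=np.stack([d1,-d2],1);k=np.linalg.lstsq(A,o2-o1,rcond=None)[0]
    return (o1+k[0]*d1+o2+k[1]*d2)/2, np.linalg.norm(o1+k[0]*d1-o2-k[1]*d2)
E
python3 - <<'E'
from h import *
a=cap("scene");b=cap("top")
save(a,"s0");save(b,"t0")
for n in ["jig","bracket","runner","bolt_head","case_center","spot","block","jar","wrench"]:
    for nm,p in(("scene",a),("top",b)):
        print(n,nm,[(np.round(x["uv"]).tolist(),round(x["score"],2)) for x in spotter.find_in(n,p)][:4])
print(r.sense())
E
```

```text
pics
jig scene [([203.0, 124.0], 0.86), ([308.0, 201.0], 0.67), ([426.0, 222.0], 0.58)]
jig top [([238.0, 224.0], 0.79), ([155.0, 277.0], 0.77), ([382.0, 224.0], 0.62)]
bracket scene [([422.0, 222.0], 0.92), ([309.0, 200.0], 0.7), ([212.0, 124.0], 0.64)]
bracket top [([381.0, 225.0], 0.82), ([237.0, 219.0], 0.76), ([158.0, 276.0], 0.74)]
runner scene [([306.0, 200.0], 0.81), ([425.0, 223.0], 0.8), ([212.0, 125.0], 0.58)]
runner top [([237.0, 222.0], 0.96), ([381.0, 223.0], 0.72), ([154.0, 275.0], 0.62)]
bolt_head scene [([203.0, 122.0], 0.91), ([426.0, 211.0], 0.75), ([299.0, 190.0], 0.58)]
bolt_head top [([390.0, 220.0], 0.89), ([150.0, 273.0], 0.63), ([232.0, 220.0], 0.56)]
case_center scene [([252.0, 180.0], 0.64)]
case_center top [([282.0, 201.0], 0.68), ([234.0, 218.0], 0.6)]
spot scene [([211.0, 221.0], 0.56)]
spot top [([289.0, 158.0], 0.84), ([238.0, 222.0], 0.34)]
block scene [([354.0, 273.0], 0.93)]
block top [([176.0, 202.0], 0.7)]
jar scene [([309.0, 286.0], 0.77), ([310.0, 202.0], 0.32)]
jar top [([184.0, 168.0], 0.5)]
wrench scene [([373.0, 315.0], 0.64)]
wrench top [([143.0, 187.0], 0.97)]
{'time_s': 1.0, 'joints': array([ 8.60938692e+01,  2.20422192e+01,  4.53150059e-01, -7.24888426e-05,
       -6.84114652e+01, -1.48156274e+01]), 'joint_velocities': array([ 0.05148413, -0.09549009, -0.06190103, -0.06340809,  0.030808  ,
       -0.04422779]), 'effort': array([-1.81860811e-03, -3.90473592e+01,  1.87619573e+01,  4.22415555e+00,
        1.53682561e-02, -2.04417859e-05]), 'tcp_pos': array([0.20058831, 0.59191828, 0.24154778]), 'ee_rot': array([[-1.80900450e-06, -3.20973113e-01, -9.47088307e-01],
       [-9.22439476e-06, -9.47088307e-01,  3.20973113e-01],
       [-1.00000000e+00,  9.31695822e-06, -1.24749569e-06]]), 'wrist_force': array([-0.22239621,  0.3363269 ,  0.16721815]), 'moment': array([-0.01768088,  0.01314264, -0.02842948]), 'gripper_width': 1.0028827310671373}
```

View pics/s0.png

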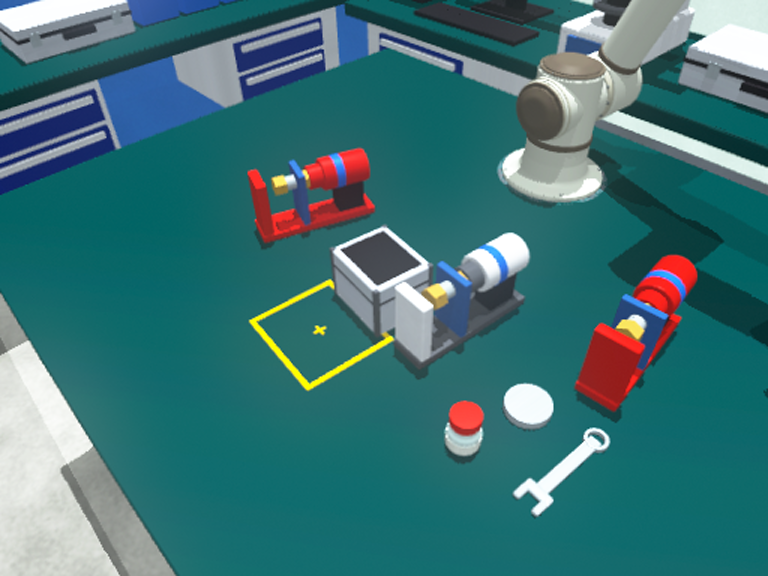

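View pics/t0.png

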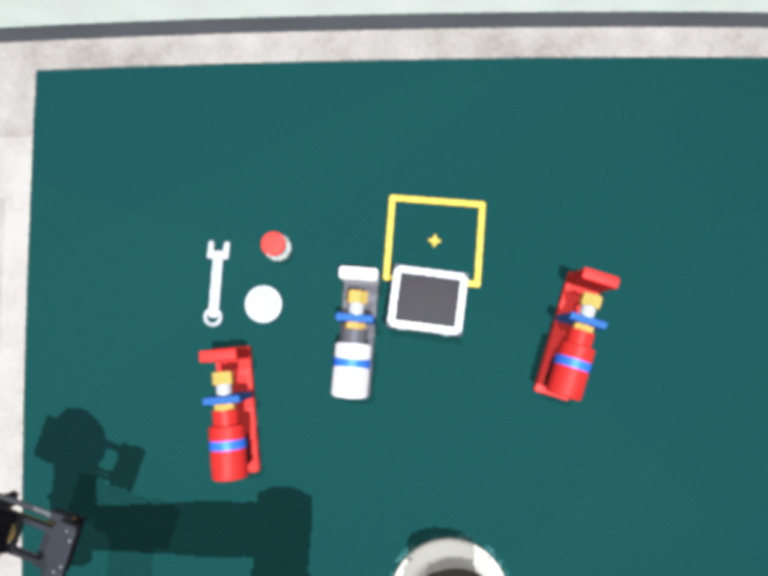

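The real jig is the white one: scene (291,197), top (237,205) for its head. The red jigs, at scene (187,122) and (420,218) and top (392,200) and (148,250), are look-alikes. Next I'll take one close crop of both views to check the choice and read corners.

```bash
python3 - <<'E'
from h import *
a=cap("scene");b=cap("top")
ca=cv2.resize(a["image"][140:260,160:360],None,fx=4,fy=4,interpolation=cv2.INTER_CUBIC)
cb=cv2.resize(b["image"][125:270,215:330],None,fx=4,fy=4,interpolation=cv2.INTER_CUBIC)
cv2.imwrite("pics/ca.png",ca[:,:,::-1]);cv2.imwrite("pics/cb.png",cb[:,:,::-1])
for nm,p in(("s",a),("t",b)):
    hsv=cv2.cvtColor(p["image"],cv2.COLOR_RGB2HSV)
    m=cv2.inRange(hsv,(24,130,120),(34,255,255)); n,l,st,c=cv2.connectedComponentsWithStats(m)
    for i in range(1,n):
        if st[i,4]>5:print(nm,st[i],c[i],atz(p,c[i],0).round(4))
    print(-np.array(p["R"]).T@p["t"])
    for x in spotter.silhouettes("case_center",p)[:1]:
        print("case",x["uv"],x["score"],cv2.minAreaRect(np.argwhere(x["region"])[:,::-1].astype(np.float32)))
E
```

```text
s [202 114   4   5   8] [203.625 115.75 ] [ 0.3646 -0.3489  0.    ]
s [182 117   9   8  44] [185.79545455 120.38636364] [ 0.4195 -0.3664  0.    ]
s [166 186  96  74 695] [207.13669065 227.38273381] [0.6394 0.0247 0.    ]
s [285 190  11   8  53] [289.94339623 193.45283019] [0.4291 0.0764 0.    ]
s [411 213  18  13 105] [420.44761905 218.11428571] [0.2776 0.3361 0.    ]
s [209 217   8   6  28] [212.39285714 219.64285714] [0.6165 0.0145 0.    ]
[0.94318049 0.5239766  0.63804718]
case [251.7, 181.1] 0.76 ((250.75003051757812, 181.25001525878906), (66.46803283691406, 60.10407257080078), 45.0)
t [277 131  11   2  11] [282.         131.45454545] [0.6913 0.0301 0.    ]
t [263 133  58  17  75] [295.64       136.42666667] [ 0.6773 -0.0059  0.    ]
t [311 134  10   1  10] [315.5 134. ] [ 0.683  -0.0589  0.    ]
t [322 135   2   5   7] [322.42857143 137.14285714] [ 0.6742 -0.0772  0.    ]
t [259 139   1   8   8] [259.  142.5] [0.6625 0.0918 0.    ]
t [322 147   1   8   8] [322.  150.5] [ 0.6383 -0.075   0.    ]
t [318 155   1  12  12] [318.  160.5] [ 0.6116 -0.0636  0.    ]
t [286 159   7   5  12] [289.         160.66666667] [0.6124 0.0131 0.    ]
t [258 175   3  12  19] [259.31578947 180.78947368] [0.5601 0.0925 0.    ]
[0.4309568  0.08079012 1.20734731]
case [282.6, 202.0] 0.74 ((285.0461730957031, 199.63076782226562), (49.11774826049805, 41.92374038696289), 7.125016689300537)
```

View pics/ca.png

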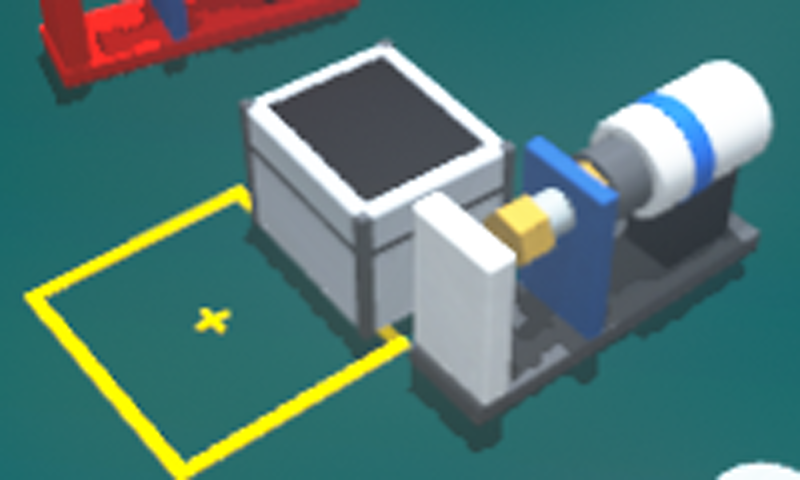

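View pics/cb.png

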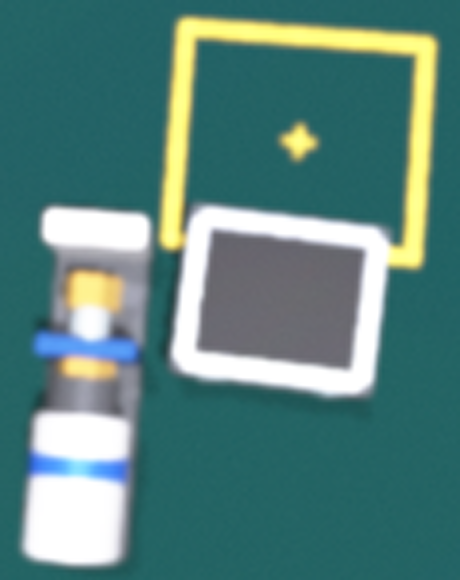

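```bash
python3 - <<'E'
from h import *
a=cap("scene");b=cap("top")
T=lambda u:((u[0]+.5)/4-.5+215,(u[1]+.5)/4-.5+125)
S=lambda u:((u[0]+.5)/4-.5+160,(u[1]+.5)/4-.5+140)
def rep(n,pts,p,f,z):
    X=np.array([atz(p,f(u),z)[:2] for u in pts]);print(n,X.mean(0).round(4));e=np.diff(np.vstack([X,X[:1]]),axis=0)
    print("   ",np.linalg.norm(e,axis=1).round(3),np.degrees(np.arctan2(e[:,1],e[:,0])).round(1))
rep("spot t",[(178,20),(437,37),(420,265),(160,248)],b,T,0)
rep("case t",[(195,205),(390,230),(370,397),(172,374)],b,T,.09)
rep("case s",[(245,103),(387,43),(512,148),(365,215)],a,S,.09)
rep("back t",[(43,207),(151,213),(150,250),(42,245)],b,T,.115)
rep("back s",[(415,203),(436,192),(516,255),(492,272)],a,S,.115)
rep("brk t",[(34,332),(140,344),(138,360),(34,356)],b,T,.115)
rep("brk s",[(524,145),(540,136),(618,192),(600,203)],a,S,.115)
print("cross",atz(b,T((298,142)),0),atz(a,S((212,320)),0))
print("runner rear",atz(b,T((75,560)),.1),"head t",atz(b,T((93,290)),.105))
E
```

```text
spot t [0.614  0.0123]
    [0.173 0.153 0.171 0.153] [-94.8 174.2  85.3  -5.3]
case t [0.5027 0.0297]
    [0.12  0.102 0.121 0.104] [-98.3 171.8  82.5  -8.6]
case s [0.5055 0.0339]
    [0.096 0.117 0.094 0.115] [171.1  82.1 -10.  -96.8]
back t [0.5461 0.1405]
    [0.065 0.022 0.065 0.023] [-94.1 177.7  86.4  -1.9]
back s [0.5492 0.1447]
    [0.013 0.059 0.016 0.06 ] [ 1.736e+02  8.630e+01 -1.000e-01 -9.680e+01]
brk t [0.4751 0.1472]
    [0.063 0.01  0.062 0.014] [-97.3 172.1  87.   -0.5]
brk s [0.4788 0.1503]
    [0.011 0.057 0.013 0.057] [175.6  86.1  -4.1 -95.3]
cross [0.61384111 0.01276938 0.        ] [0.6161127  0.01481263 0.        ]
runner rear [0.34929699 0.15634375 0.1       ] head t [0.51022541 0.14354005 0.105     ]
```

```bash
cat >> h.py <<'E'
from scipy.spatial.transform import Rotation as Ro
def go(pos,yaw):
    "row numbers to reach tool-down pose at pos, tool y along world angle yaw (deg, mod 180)"
    s=r.sense(); R=np.array(s["ee_rot"]); y=np.array([np.cos(np.radians(yaw)),np.sin(np.radians(yaw)),0])
    if y@R[:,1]<0:y=-y
    x=np.array([0,0,-1.]);G=np.stack([x,y,np.cross(x,y)],1)
    t=R.T@(np.array(pos)-s["tcp_pos"])/.75; a=Ro.from_matrix(R.T@G).as_rotvec()/np.pi
    print("t",t.round(4),"a",a.round(4),"| at",s["tcp_pos"].round(4),"T",round(s["time_s"],2),"F",s["wrist_force"].round(1),"w",round(s["gripper_width"],3))
E
python3 -c "
from h import *
go((.416,.030,.24),81)"
```

```text
t [ 0.0021  0.6174 -0.5125] a [-0.054  0.    -0.   ] | at [0.2006 0.5919 0.2415] T 1.3 F [-0.3  0.8  0.4] w 0.997
```

Emit:
play_rows:
  commands:
    - {"fingers":-1,"tx":0,"ty":0.617,"tz":-0.512,"ax":-0.054,"ay":0,"az":0}
    - {"fingers":-1,"tx":0,"ty":0.617,"tz":-0.512,"ax":-0.054,"ay":0,"az":0}
    - {"fingers":-1,"tx":0,"ty":0.617,"tz":-0.512,"ax":-0.054,"ay":0,"az":0}
    - {"fingers":-1,"tx":0,"ty":0.617,"tz":-0.512,"ax":-0.054,"ay":0,"az":0}
    - {"fingers":-1,"tx":0,"ty":0.617,"tz":-0.512,"ax":-0.054,"ay":0,"az":0}

```text
time_s: 1.72
tcp_pos: [0.2754, 0.3955, 0.2416]
ee_rot: [[0.0, -0.156, -0.988], [0.0, -0.988, 0.156], [-1.0, -0.0, -0.0]]
wrist_force: [1.3, -0.3, 1.2]
gripper_width: 1.002
```

```bash
python3 -c "
from h import *
go((.416,.030,.24),81)"
```

```text
t [ 0.0021  0.4521 -0.2611] a [ 0.0002 -0.0001  0.0001] | at [0.2754 0.3955 0.2416] T 1.72 F [ 1.3 -0.3  1.2] w 1.002
```

Emit:
play_rows:
  commands:
    - {"fingers":-1,"tx":0.002,"ty":0.452,"tz":-0.261,"ax":0,"ay":0,"az":0}
    - {"fingers":-1,"tx":0.002,"ty":0.452,"tz":-0.261,"ax":0,"ay":0,"az":0}
    - {"fingers":-1,"tx":0.002,"ty":0.452,"tz":-0.261,"ax":0,"ay":0,"az":0}
    - {"fingers":-1,"tx":0.002,"ty":0.452,"tz":-0.261,"ax":0,"ay":0,"az":0}
    - {"fingers":-1,"tx":0.002,"ty":0.452,"tz":-0.261,"ax":0,"ay":0,"az":0}

```text
time_s: 2.13
tcp_pos: [0.3499, 0.201, 0.2412]
ee_rot: [[0.001, -0.156, -0.988], [0.001, -0.988, 0.156], [-1.0, -0.001, -0.001]]
wrist_force: [1.4, 0.4, -0.3]
gripper_width: 1.0
```

```bash
python3 -c "
from h import *
go((.416,.030,.24),81)"
```

```text
t [ 0.0015  0.2115 -0.1225] a [ 0.0003 -0.0002  0.0004] | at [0.3499 0.201  0.2412] T 2.13 F [ 1.4  0.4 -0.3] w 1.0
```

Emit:
play_rows:
  commands:
    - {"fingers":-1,"tx":0.002,"ty":0.2115,"tz":-0.1225,"ax":0,"ay":0,"az":0}
    - {"fingers":-1,"tx":0.002,"ty":0.2115,"tz":-0.1225,"ax":0,"ay":0,"az":0}
    - {"fingers":-1,"tx":0.002,"ty":0.2115,"tz":-0.1225,"ax":0,"ay":0,"az":0}
    - {"fingers":-1,"tx":0.002,"ty":0.2115,"tz":-0.1225,"ax":0,"ay":0,"az":0}
    - {"fingers":-1,"tx":0.002,"ty":0.2115,"tz":-0.1225,"ax":0,"ay":0,"az":0}

```text
time_s: 2.55
tcp_pos: [0.4163, 0.0283, 0.2395]
ee_rot: [[0.001, -0.16, -0.987], [-0.0, -0.987, 0.16], [-1.0, 0.0, -0.001]]
wrist_force: [1.8, 0.3, -0.1]
gripper_width: 1.002
```

```bash
python3 -c "
from h import *
p=cap('wrist')
U=np.array([[.988,-.156,0],[.156,.988,0],[0,0,1]]).T
def box(c,U,dx,dy,z): return [np.array([*c,z])+U@np.array([i*dx,j*dy,0]) for i,j in((1,1),(1,-1),(-1,-1),(-1,1))]
im=p['image'].copy()
J=np.array([[.9962,-.087,0],[.087,.9962,0],[0,0,1]]).T
for c,u,dx,dy,z,col in [((.504,.032),U,.05,.06,.09,(255,0,0)),((.615,.013),J,.075,.084,0,(0,255,0)),((.4771,.149),J,.006,.03,.115,(255,0,255)),((.5479,.1428),J,.009,.03,.115,(255,0,255)),((.511,.146),J,.01,.015,.105,(255,0,0))]:
    q=proj(p,box(c,u,dx,dy,z)); cv2.polylines(im,[np.int32(q.round())],True,col,1)
save(p,'w1',1.5,im)
go((.416,.030,.065),81)"
```

```text
t [ 0.2324 -0.0028  0.0013] a [-0.0016 -0.0001 -0.0003] | at [0.4166 0.0279 0.2393] T 2.6 F [ 0.3 -0.5 -0.1] w 1.001
```

View pics/w1.png

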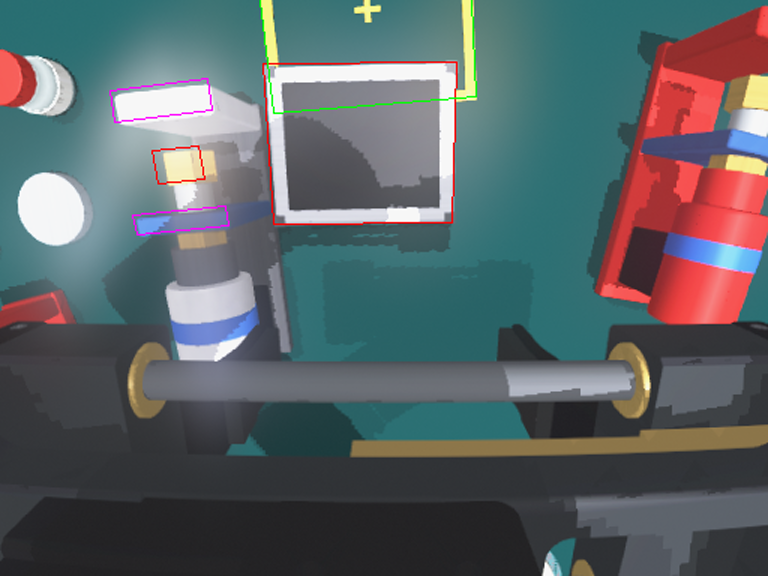

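The wrist view shows the case outline (265–457, 62–223), the tape and the bracket and back plate within about 2–3 mm of my overlays. Descending behind the case.

Emit:
play_rows:
  commands:
    - {"fingers":-1,"tx":0.232,"ty":-0.003,"tz":0.001,"ax":0,"ay":0,"az":0}
    - {"fingers":-1,"tx":0.232,"ty":-0.003,"tz":0.001,"ax":0,"ay":0,"az":0}
    - {"fingers":-1,"tx":0.232,"ty":-0.003,"tz":0.001,"ax":0,"ay":0,"az":0}
    - {"fingers":-1,"tx":0.232,"ty":-0.003,"tz":0.001,"ax":0,"ay":0,"az":0}
    - {"fingers":-1,"tx":0.232,"ty":-0.003,"tz":0.001,"ax":0,"ay":0,"az":0}

```text
time_s: 3.02
tcp_pos: [0.4111, 0.0325, 0.0603]
ee_rot: [[-0.012, -0.158, -0.987], [-0.005, -0.987, 0.158], [-1.0, 0.007, 0.011]]
wrist_force: [-0.4, -0.9, -0.1]
gripper_width: 1.0
```

```bash
python3 -c "
from h import *
go((.436,.0265,.065),81);go((.546,.0075,.065),81)"
```

```text
t [-0.0066  0.0026 -0.034 ] a [-0.0005  0.0034 -0.0021] | at [0.4111 0.0325 0.0603] T 3.02 F [-0.4 -0.9 -0.1] w 1.0
t [-0.0082  0.0045 -0.1828] a [-0.0005  0.0034 -0.0021] | at [0.4111 0.0325 0.0603] T 3.02 F [-0.4 -0.9 -0.1] w 1.0
```

Emit:
play_rows:
  commands:
    - {"fingers":-1,"tx":-0.004,"ty":0.001,"tz":-0.012,"ax":0,"ay":0,"az":0}
    - {"fingers":-1,"tx":-0.006,"ty":0.002,"tz":-0.024,"ax":0,"ay":0,"az":0}
    - {"fingers":-1,"tx":-0.006,"ty":0.002,"tz":-0.036,"ax":0,"ay":0,"az":0}
    - {"fingers":-1,"tx":-0.006,"ty":0.002,"tz":-0.048,"ax":0,"ay":0,"az":0}
    - {"fingers":-1,"tx":-0.006,"ty":0.002,"tz":-0.06,"ax":0,"ay":0,"az":0}

```text
time_s: 3.43
tcp_pos: [0.4594, 0.0253, 0.0718]
ee_rot: [[-0.001, -0.157, -0.988], [0.0, -0.988, 0.157], [-1.0, -0.0, 0.001]]
wrist_force: [-6.7, 0.8, 5.4]
gripper_width: 0.999
```

```bash
python3 -c "
from h import *
go((.546,.0075,.065),81)"
```

```text
t [ 0.009   0.0053 -0.1177] a [-0.0003  0.0003  0.0001] | at [0.4594 0.0253 0.0718] T 3.43 F [-6.7  0.8  5.4] w 0.999
```

Emit:
play_rows:
  commands:
    - {"fingers":-1,"tx":0.003,"ty":0.001,"tz":-0.012,"ax":0,"ay":0,"az":0}
    - {"fingers":-1,"tx":0.005,"ty":0.001,"tz":-0.024,"ax":0,"ay":0,"az":0}
    - {"fingers":-1,"tx":0.005,"ty":0.002,"tz":-0.036,"ax":0,"ay":0,"az":0}
    - {"fingers":-1,"tx":0.005,"ty":0.002,"tz":-0.048,"ax":0,"ay":0,"az":0}
    - {"fingers":-1,"tx":0.005,"ty":0.003,"tz":-0.06,"ax":0,"ay":0,"az":0}

```text
time_s: 3.85
tcp_pos: [0.5037, 0.016, 0.0678]
ee_rot: [[-0.001, -0.157, -0.988], [0.0, -0.988, 0.157], [-1.0, -0.0, 0.001]]
wrist_force: [-7.2, 2.1, 6.8]
gripper_width: 1.002
```

```bash
python3 -c "
from h import *
go((.546,.0075,.065),81)"
```

```text
t [ 0.0037  0.0024 -0.0574] a [-0.0002  0.0002  0.0001] | at [0.5037 0.016  0.0678] T 3.85 F [-7.2  2.1  6.8] w 1.002
```

Emit:
play_rows:
  commands:
    - {"fingers":-1,"tx":0.002,"ty":0.001,"tz":-0.012,"ax":0,"ay":0,"az":0}
    - {"fingers":-1,"tx":0.003,"ty":0.001,"tz":-0.024,"ax":0,"ay":0,"az":0}
    - {"fingers":-1,"tx":0.003,"ty":0.002,"tz":-0.036,"ax":0,"ay":0,"az":0}
    - {"fingers":-1,"tx":0.003,"ty":0.002,"tz":-0.047,"ax":0,"ay":0,"az":0}
    - {"fingers":-1,"tx":0.003,"ty":0.002,"tz":-0.057,"ax":0,"ay":0,"az":0}

```text
time_s: 4.27
tcp_pos: [0.5459, 0.0077, 0.0653]
ee_rot: [[-0.001, -0.157, -0.988], [0.0, -0.988, 0.157], [-1.0, -0.0, 0.001]]
wrist_force: [-5.9, 0.4, 3.2]
gripper_width: 0.997
```

```bash
python3 - <<'E'
from h import *
go((.5538,.0075,.065),81)
a=cap("scene");b=cap("top")
ca=cv2.resize(a["image"][140:260,160:360],None,fx=4,fy=4,interpolation=cv2.INTER_CUBIC)
for p in (a,b):
    for x in spotter.silhouettes("case_center",p)[:2]: print(x["uv"],x["score"],atz(p,x["uv"],.06))
cb=cv2.resize(b["image"][125:270,215:330],None,fx=4,fy=4,interpolation=cv2.INTER_CUBIC)
ca=cv2.resize(ca,(400,240)); o=np.zeros((580,870,3),np.uint8);o[:,:460]=cb;o[:240,460:860]=ca
cv2.imwrite("pics/c2.png",o[:,:800,::-1])
E
```

```text
t [ 0.0004 -0.0014 -0.0105] a [-0.0002  0.0002  0.    ] | at [0.5459 0.0077 0.0653] T 4.27 F [-5.9  0.4  3.2] w 0.997
[212.5, 200.9] 0.56 [0.61309217 0.01953523 0.06      ]
[300.9, 191.0] 0.39 [0.45460923 0.12977514 0.06      ]
[277.8, 143.3] 0.96 [0.64813247 0.04382501 0.06      ]
```

View pics/c2.png

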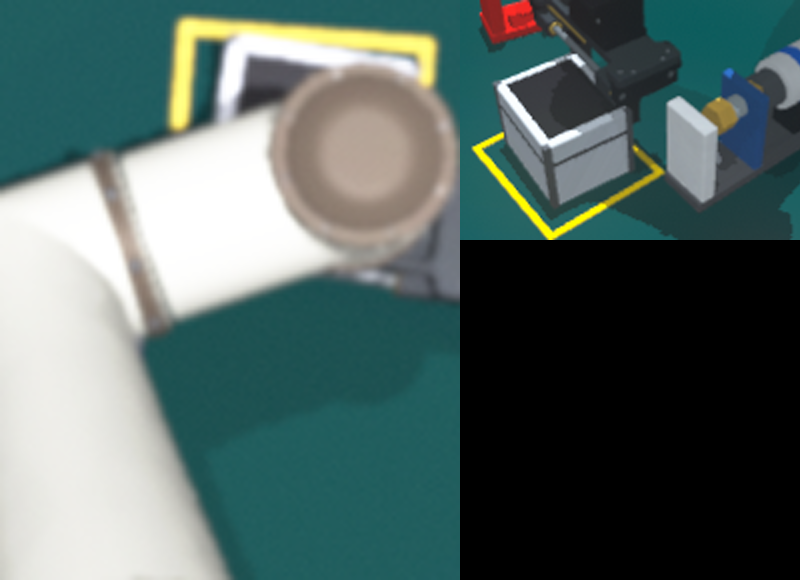

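```bash
python3 - <<'E'
from h import *
a=cap("scene");b=cap("top")
S=lambda u:((u[0]-460+.5)/2-.5+160,(u[1]+.5)/2-.5+140)
T=lambda u:((u[0]+.5)/4-.5+215,(u[1]+.5)/4-.5+125)
for u in[(498,84),(632,118),(549,142)]:print(atz(a,S(u),.09).round(4))
for u in[(556,204)]:print("foot",atz(a,S(u),.0).round(4))
print(atz(b,T((230,37)),.09),atz(b,T((418,60)),.09))
go((.5538,.0075,.065),81)
E
```

```text
[ 0.646  -0.0513  0.09  ]
[0.5775 0.0879 0.09  ]
[0.6594 0.0563 0.09  ]
foot [0.6636 0.0581 0.    ]
[0.66625105 0.05832894 0.09      ] [ 0.65001088 -0.05706984  0.09      ]
t [ 0.0001 -0.0006 -0.0088] a [ 0.0001 -0.0012  0.0004] | at [0.5472 0.0081 0.065 ] T 4.57 F [ 1.1 -2.   1.1] w 1.0
```

Emit:
play_rows:
  commands:
    - {"fingers":-1,"tx":0,"ty":0,"tz":-0.005,"ax":0,"ay":0,"az":0}
    - {"fingers":-1,"tx":0,"ty":0,"tz":-0.01,"ax":0,"ay":0,"az":0}
    - {"fingers":-1,"tx":0,"ty":0,"tz":-0.01,"ax":0,"ay":0,"az":0}
    - {"fingers":-1,"tx":0,"ty":0,"tz":-0.01,"ax":0,"ay":0,"az":0}
    - {"fingers":-1,"tx":0,"ty":0,"tz":-0.01,"ax":0,"ay":0,"az":0}

```text
time_s: 4.98
tcp_pos: [0.5515, 0.007, 0.0636]
ee_rot: [[-0.003, -0.157, -0.988], [-0.0, -0.988, 0.157], [-1.0, 0.001, 0.003]]
wrist_force: [-5.9, -0.6, 3.2]
gripper_width: 0.997
```

```bash
python3 -c "
from h import *
go((.53,.012,.065),81);go((.50,.03,.23),85)"
```

```text
t [-0.0018 -0.0021  0.0294] a [-0.0001  0.001  -0.0003] | at [0.5515 0.007  0.0636] T 4.98 F [-5.9 -0.6  3.2] w 0.997
t [-0.2216 -0.0194  0.0734] a [-0.0224  0.001  -0.0002] | at [0.5515 0.007  0.0636] T 4.98 F [-5.9 -0.6  3.2] w 0.997
```

Emit:
play_rows:
  commands:
    - {"fingers":-1,"tx":0,"ty":-0.002,"tz":0.03,"ax":0,"ay":0,"az":0}
    - {"fingers":-1,"tx":-0.04,"ty":-0.004,"tz":0.06,"ax":0,"ay":0,"az":0}
    - {"fingers":-1,"tx":-0.1,"ty":-0.019,"tz":0.073,"ax":0,"ay":0,"az":0}
    - {"fingers":-1,"tx":-0.15,"ty":-0.019,"tz":0.073,"ax":-0.022,"ay":0,"az":0}
    - {"fingers":-1,"tx":-0.2,"ty":-0.019,"tz":0.073,"ax":-0.022,"ay":0,"az":0}

```text
time_s: 5.4
tcp_pos: [0.5014, 0.0306, 0.2163]
ee_rot: [[0.003, -0.084, -0.996], [0.001, -0.996, 0.084], [-1.0, -0.001, -0.003]]
wrist_force: [1.6, 0.3, 0.4]
gripper_width: 0.999
```

```bash
python3 -c "
from h import *
go((.511,.146,.23),85)"
```

```text
t [-0.0181 -0.1545  0.    ] a [ 0.0011 -0.0009  0.0003] | at [0.5014 0.0306 0.2163] T 5.4 F [1.6 0.3 0.4] w 0.999
```

Emit:
play_rows:
  commands:
    - {"fingers":-1,"tx":-0.032,"ty":-0.138,"tz":0.107,"ax":0,"ay":0,"az":0}
    - {"fingers":-1,"tx":-0.032,"ty":-0.138,"tz":0.107,"ax":0,"ay":0,"az":0}
    - {"fingers":-1,"tx":-0.032,"ty":-0.138,"tz":0.107,"ax":0,"ay":0,"az":0}
    - {"fingers":-1,"tx":-0.032,"ty":-0.138,"tz":0.107,"ax":0,"ay":0,"az":0}
    - {"fingers":-1,"tx":-0.032,"ty":-0.138,"tz":0.107,"ax":0,"ay":0,"az":0}

```text
time_s: 5.82
tcp_pos: [0.4301, 0.1424, 0.2391]
ee_rot: [[0.004, -0.083, -0.997], [0.003, -0.997, 0.083], [-1.0, -0.003, -0.003]]
wrist_force: [0.3, -0.2, -0.1]
gripper_width: 0.999
```

```bash
python3 - <<'E'
from h import *
p=cap('wrist');a=cap("scene")
im=p['image'].copy()
def box(c,yaw,dx,dy,z):
    c_,s_=np.cos(np.radians(yaw)),np.sin(np.radians(yaw))
    return [(c[0]+c_*i*dx-s_*j*dy,c[1]+s_*i*dx+c_*j*dy,z) for i,j in((1,1),(1,-1),(-1,-1),(-1,1))]
for c,u,dx,dy,z,col in [((.611,.008),-8,.05,.06,.09,(255,0,0)),((.615,.013),-5,.075,.084,0,(0,255,0)),((.4771,.149),-5,.006,.03,.115,(255,0,255)),((.5479,.1428),-5,.009,.03,.115,(255,0,255))]:
    q=proj(p,box(c,u,dx,dy,z)); cv2.polylines(im,[np.int32(q.round())],True,col,1)
W=cv2.resize(im,(614,461),interpolation=cv2.INTER_CUBIC)
q=proj(a,[(.511,.146,.09)])[0].round().astype(int);print(q)
C=cv2.resize(a["image"][q[1]-18:q[1]+18,q[0]-22:q[0]+22],(176,144),interpolation=cv2.INTER_CUBIC)
o=np.zeros((461,790,3),np.uint8);o[:,:614]=W;o[:144,614:]=C
cv2.imwrite("pics/w3.png",o[:,:,::-1]);go((.511,.146,.09),85)
E
```

```text
[289 197]
t [ 0.1973 -0.0167 -0.1059] a [ 0.0002 -0.0003  0.0003] | at [0.4307 0.1403 0.2379] T 5.92 F [ 1.   0.8 -0.7] w 1.003
```

View pics/w3.png

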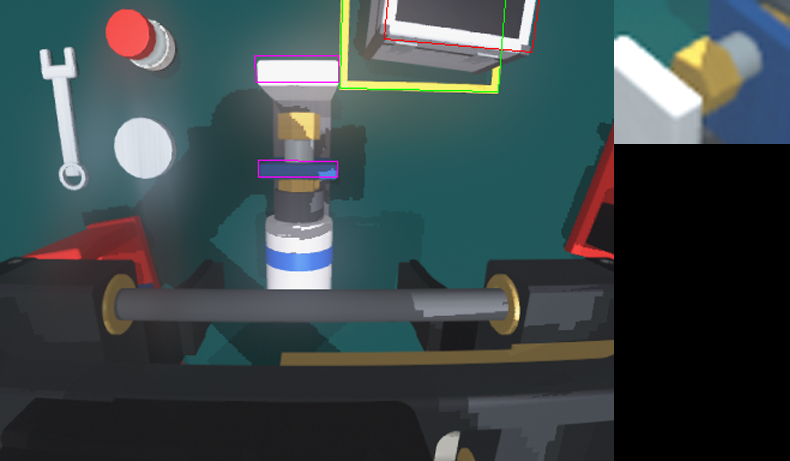

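```bash
python3 - <<'E'
from h import *
p=cap('wrist')
q=proj(p,[(.511,.146,.09)])[0].round().astype(int);print(q)
x0,y0=q[0]-28,q[1]-26
k=10
C=cv2.resize(p["image"][y0:y0+48,x0:x0+56],None,fx=k,fy=k,interpolation=cv2.INTER_CUBIC)
# predicted lit-edge picture per angle: draw hex outlines small strips at right
c,s=np.cos(np.radians(-5)),np.sin(np.radians(-5))
o=np.zeros((480,800,3),np.uint8);o[:,:560]=C
for n,th in enumerate(range(0,60,10)):
    P=[];
    for x in(.01,-.01):
        for i in range(6):
            a=np.radians(90+60*i+th); y=.01732*np.cos(a);z=.01732*np.sin(a)
            P.append((.511+c*x-s*y,.146+s*x+c*y,.09+z))
    Q=proj(p,P); vis=[]
    cc=np.array(p["R"]).T@-np.array(p["t"])
    im=np.zeros((48*3,56*3,3),np.uint8)
    for i in range(6):
        j=(i+1)%6; mid=np.mean([P[i],P[j],P[6+i],P[6+j]],0); nrm=mid-np.array([.511,.146,.09])
        if nrm@(cc-mid)>0:
            poly=np.int32(((Q[[i,j,6+j,6+i]]-[x0,y0])*3).round()); cv2.polylines(im,[poly],True,(255,255,0),1)
    cv2.putText(im,str(th),(2,20),0,.6,(255,255,255),1)
    o[(n//2)*144:(n//2)*144+144,560+(n%2)*120:680+(n%2)*120]=im[:,24:144]
cv2.imwrite("pics/w4.png",o[:,:,::-1]); print(r.sense()["time_s"])
E
```

```text
[246 103]
5.9667
```

View pics/w4.png

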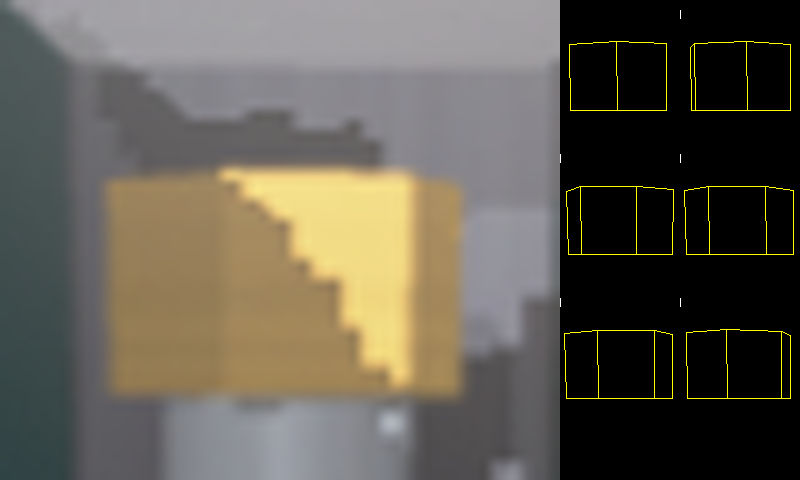

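The head shows edges at crop columns 108, 218, 414 and 462, so the bolt was at about 42° at t≈6 s. Its flats stand upright near t≈10 s. Its centre is about 2.5 mm nearer the robot than I assumed, so I use x≈0.509.

```bash
python3 -c "
from h import *
go((.509,.146,.16),85);go((.509,.146,.09),85)"
```

```text
t [ 0.1034 -0.0176 -0.1031] a [-0.0003 -0.0001  0.0001] | at [0.4308 0.1397 0.2376] T 5.97 F [ 0.2 -0.5 -0.4] w 0.999
t [ 0.1968 -0.0176 -0.1031] a [-0.0003 -0.0001  0.0001] | at [0.4308 0.1397 0.2376] T 5.97 F [ 0.2 -0.5 -0.4] w 0.999
```

Emit:
play_rows:
  commands:
    - {"fingers":-1,"tx":0.03,"ty":-0.0176,"tz":-0.103,"ax":0,"ay":0,"az":0}
    - {"fingers":-1,"tx":0.07,"ty":-0.0176,"tz":-0.103,"ax":0,"ay":0,"az":0}
    - {"fingers":-1,"tx":0.1,"ty":-0.0176,"tz":-0.103,"ax":0,"ay":0,"az":0}
    - {"fingers":-1,"tx":0.103,"ty":-0.0176,"tz":-0.103,"ax":0,"ay":0,"az":0}
    - {"fingers":-1,"tx":0.103,"ty":-0.0176,"tz":-0.103,"ax":0,"ay":0,"az":0}

```text
time_s: 6.38
tcp_pos: [0.5081, 0.144, 0.1575]
ee_rot: [[-0.006, -0.091, -0.996], [-0.004, -0.996, 0.091], [-1.0, 0.004, 0.006]]
wrist_force: [0.0, 0.1, 0.6]
gripper_width: 1.0
```

```bash
python3 -c "
from h import *
go((.509,.146,.09),85)"
```

```text
t [ 0.09   -0.0031 -0.0015] a [-0.0012  0.0018 -0.0014] | at [0.5081 0.144  0.1575] T 6.38 F [0.  0.1 0.6] w 1.0
```

Emit:
play_rows:
  commands:
    - {"fingers":-1,"tx":0.02,"ty":-0.002,"tz":-0.001,"ax":0,"ay":0,"az":0}
    - {"fingers":-1,"tx":0.045,"ty":-0.002,"tz":-0.001,"ax":0,"ay":0,"az":0}
    - {"fingers":-1,"tx":0.07,"ty":-0.002,"tz":-0.001,"ax":0,"ay":0,"az":0}
    - {"fingers":-1,"tx":0.09,"ty":-0.002,"tz":-0.001,"ax":0,"ay":0,"az":0}
    - {"fingers":-1,"tx":0.09,"ty":-0.002,"tz":-0.001,"ax":0,"ay":0,"az":0}

```text
time_s: 6.8
tcp_pos: [0.5082, 0.1465, 0.0921]
ee_rot: [[-0.003, -0.089, -0.996], [-0.001, -0.996, 0.089], [-1.0, 0.002, 0.002]]
wrist_force: [0.2, 0.3, 0.7]
gripper_width: 0.998
```

```bash
python3 -c "
from h import *
a=cap('scene')
im=a['image'].copy()
save(a,'s5',4,im[150:270,160:350])
go((.509,.146,.09),85)"
```

```text
t [0.0048 0.0014 0.0002] a [-0.0003  0.     -0.0002] | at [0.5092 0.147  0.0936] T 6.85 F [ 0.5  0.8 -0.1] w 1.005
```

View pics/s5.png

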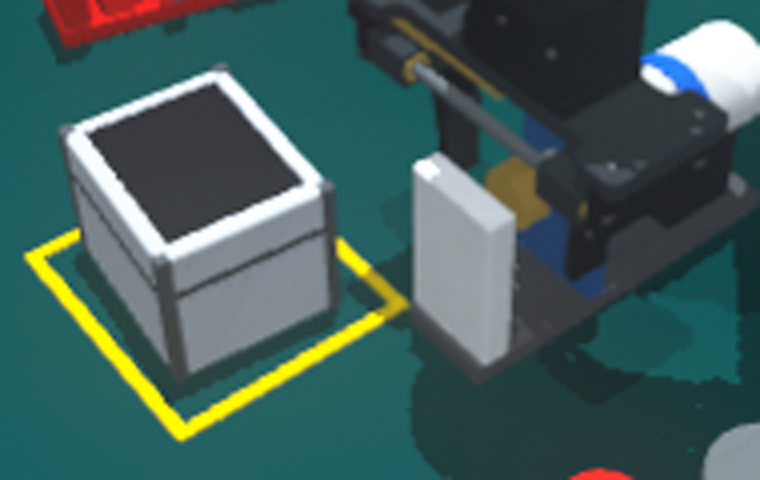

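Emit:
play_rows:
  commands:
    - {"fingers":-1,"tx":0.004,"ty":0.001,"tz":0,"ax":0,"ay":0,"az":0}
    - {"fingers":-1,"tx":0.004,"ty":0.001,"tz":0,"ax":0,"ay":0,"az":0}
    - {"fingers":-1,"tx":0.004,"ty":0.001,"tz":0,"ax":0,"ay":0,"az":0}
    - {"fingers":-1,"tx":0.004,"ty":0.001,"tz":0,"ax":0,"ay":0,"az":0}
    - {"fingers":-1,"tx":0.004,"ty":0.001,"tz":0,"ax":0,"ay":0,"az":0}

```text
time_s: 7.27
tcp_pos: [0.5096, 0.1471, 0.0908]
ee_rot: [[0.001, -0.088, -0.996], [0.001, -0.996, 0.088], [-1.0, -0.001, -0.001]]
wrist_force: [0.9, -0.3, 0.2]
gripper_width: 0.996
```

```bash
python3 - <<'E'
from h import *
a=cap('scene')
S=lambda u:((u[0]+.5)/4-.5+160,(u[1]+.5)/4-.5+150)
X=np.array([atz(a,S(u),.09) for u in[(65,130),(222,68),(330,188),(165,262)]]);print(X.round(3),X.mean(0))
Y=np.array([atz(a,S(u),0) for u in[(28,256),(182,438),(406,304)]]);print("spot",(Y[0]+Y[2])/2)
while r.sense()["time_s"]<9.2: viewer.capture("scene")
go((.509,.146,.09),85)
E
```

```text
[[ 0.651 -0.055  0.09 ]
 [ 0.558 -0.037  0.09 ]
 [ 0.579  0.078  0.09 ]
 [ 0.671  0.061  0.09 ]] [0.61474635 0.01200151 0.09      ]
spot [0.61551206 0.01500623 0.        ]
t [0.     0.0012 0.0003] a [-0.0002 -0.      0.    ] | at [0.5093 0.1469 0.09  ] T 9.22 F [-0.5  0.3  0.4] w 1.004
```

Case is about 3 mm from the spot centre. Closing on the head.

Emit:
play_rows:
  commands:
    - {"fingers":1,"tx":0,"ty":0.001,"tz":0,"ax":0,"ay":0,"az":0}
    - {"fingers":1,"tx":0,"ty":0.001,"tz":0,"ax":0,"ay":0,"az":0}
    - {"fingers":1,"tx":0,"ty":0.001,"tz":0,"ax":0,"ay":0,"az":0}
    - {"fingers":1,"tx":0,"ty":0.001,"tz":0,"ax":0,"ay":0,"az":0}
    - {"fingers":1,"tx":0,"ty":0.001,"tz":0,"ax":0,"ay":0,"az":0}

```text
time_s: 9.63
tcp_pos: [0.5092, 0.1461, 0.09]
ee_rot: [[0.0, -0.088, -0.996], [0.0, -0.996, 0.088], [-1.0, -0.0, -0.0]]
wrist_force: [0.6, -0.4, -0.2]
gripper_width: 0.706
```

Emit:
play_rows:
  commands:
    - {"fingers":1,"tx":0,"ty":0,"tz":0,"ax":0,"ay":0,"az":0}
    - {"fingers":1,"tx":0,"ty":0,"tz":0,"ax":0,"ay":0,"az":0}
    - {"fingers":1,"tx":0,"ty":0,"tz":0,"ax":0,"ay":0,"az":0}
    - {"fingers":1,"tx":0,"ty":0,"tz":0,"ax":0,"ay":0,"az":0}
    - {"fingers":1,"tx":0,"ty":0,"tz":0,"ax":0,"ay":0,"az":0}

```text
time_s: 10.05
tcp_pos: [0.5091, 0.1459, 0.09]
ee_rot: [[-0.0, -0.088, -0.996], [-0.001, -0.996, 0.088], [-1.0, 0.001, 0.0]]
wrist_force: [0.2, -1.2, -1.1]
gripper_width: 0.347
```

Emit:
play_rows:
  commands:
    - {"fingers":1,"tx":0,"ty":0,"tz":0,"ax":0,"ay":0,"az":0}
    - {"fingers":1,"tx":0,"ty":0,"tz":0,"ax":0,"ay":0,"az":0}
    - {"fingers":1,"tx":0,"ty":0,"tz":0,"ax":0,"ay":0,"az":0}
    - {"fingers":1,"tx":0,"ty":0,"tz":0,"ax":0,"ay":0,"az":0}
    - {"fingers":1,"tx":0,"ty":0,"tz":0,"ax":0,"ay":0,"az":0}

```text
time_s: 10.47
tcp_pos: [0.5092, 0.1459, 0.09]
ee_rot: [[-0.0, -0.088, -0.996], [-0.0, -0.996, 0.088], [-1.0, 0.0, 0.0]]
wrist_force: [0.4, -3.3, -0.0]
gripper_width: 0.34
```

The opening is 0.34, or about 30 mm, so the jaws are on the flats. Holding for a few seconds with the arm still, and watching width, moment and picture change.

```bash
python3 - <<'E'
from h import *
W=[];i0=None
while r.sense()["time_s"]<15:
    p=viewer.capture("scene"); s=r.sense(); W.append([s["time_s"],s["gripper_width"],*s["wrist_force"],*s["moment"]])
    if i0 is None:i0=p["image"].astype(int)
W=np.array(W);print(W[::15].round(3))
d=np.abs(p["image"].astype(int)-i0).sum(2)[170:215,265:315];print("change near head",d.max(),(d>40).sum())
save(p,"s6",4,p["image"][150:270,160:350])
go((.509,.146,.09),85)
E
```

```text
[[ 1.0517e+01  3.3800e-01  1.5420e+00 -2.8510e+00 -1.3000e-02 -6.0600e-01
  -1.9200e-01  9.0000e-03]
 [ 1.1267e+01  3.4300e-01  8.6700e-01 -5.2030e+00  7.8400e-01 -1.2270e+00
  -3.2400e-01  4.2000e-02]
 [ 1.2017e+01  3.4100e-01  9.1800e-01 -4.3650e+00  1.3790e+00 -1.3240e+00
  -3.5500e-01 -1.7000e-02]
 [ 1.2767e+01  3.4100e-01  1.8380e+00 -4.1840e+00  2.3100e-01 -1.3670e+00
  -3.7000e-01 -2.7000e-02]
 [ 1.3517e+01  3.4200e-01  1.3660e+00 -4.9390e+00  1.2610e+00 -1.2610e+00
  -3.0900e-01  3.5000e-02]
 [ 1.4267e+01  3.4200e-01  2.1420e+00 -5.3470e+00  6.5100e-01 -1.3760e+00
  -3.6600e-01  4.0000e-03]
 [ 1.5017e+01  3.4100e-01  7.0900e-01 -5.1160e+00  8.3200e-01 -1.3110e+00
  -3.2600e-01 -4.8000e-02]]
change near head 36 0
t [ 0.     -0.0001  0.0002] a [-0.0002  0.0001 -0.0001] | at [0.5091 0.1459 0.09  ] T 15.02 F [ 0.7 -5.1  0.8] w 0.341
```

View pics/s6.png

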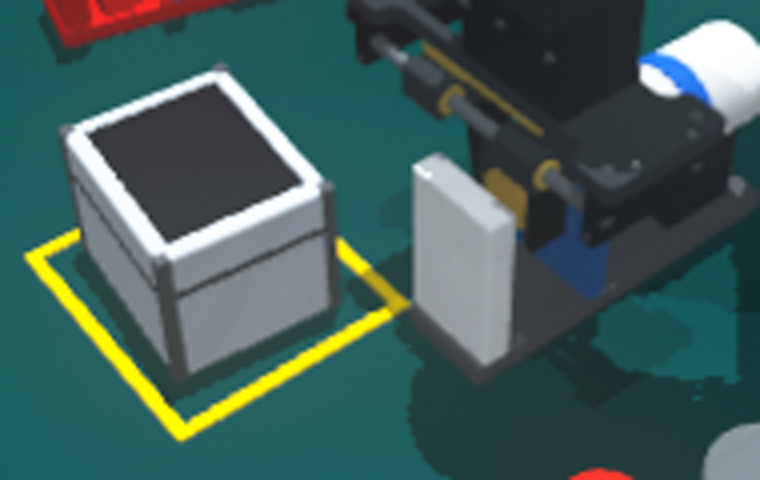

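The fingers grip the brass head at crop (505,195), the case sits in the outline, and nothing has changed for over 4 s. Handing in.

```bash
python3 -c "
from h import *
print(job.finish_job())"
```

```text
the job is handed in; nothing more can be done
None
```

I slid the specimen case into the yellow outline, then gripped the brass bolt head and handed the job in at about 15 s while still holding it. The hand-in reports no verdict, so the checks below are my own.

- **Case:** I pushed it with the open fingers, without lifting or tipping it. In the last scene picture its centre measured about 3 mm from the outline's centre. An earlier estimate, made before the final 8 mm nudge, put it about 10 mm off; both are inside the 22 mm limit.
- **Bolt head:** I closed the jaws when two flats were upright.
  - **Grip:** The jaw opening settled at 0.34 (about 30 mm, the width across the flats), with the grasp point about 1 mm from my estimate of the head's centre.
  - **Hold:** From 10.5 to 15 s the opening stayed constant and the scene picture near the head did not change. The wrist moment rose over the first second or so, then held steady. Contact force and bolt speed could not be read directly; the grip force is fixed at half the maximum, about 30 N.
- **Other items:** The arm stayed well clear of the steel block, jar and wrench. I did not measure their positions again at the end.

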